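# Seat the top gear of a stacking puzzle on its cross-pinned spindle

## Task

Finish the gear stacking puzzle: pick up the loose green gear, set it knob up over the sprung metal spindle of the puzzle on the middle tier and, pressing and turning only lightly, turn it until its slots find the spindle's cross pin and it goes down fully home, flat on the gear below. Let go of it, and leave the other toys where they are.

Things in the scene. Friction and masses are not known exactly. Their poses are not given: they have to be found in the camera images.
- stand: White melamine stand of three steps, fixed; origin under the centre of its middle step at work-surface height. Each step is 280 mm along x and 190 mm along y; top tier at y = +190 mm, 80 mm high; middle tier at y = 0, 55 mm high; lowest tier at y = -190 mm, 30 mm high.
- gear_mid (a point): The loose green plastic gear, about 0.11 kg, lying on the lowest tier with its knob up; this point is on its axis half-way up, 25 mm above its underside. A toothed disc 77 mm across and 18 mm thick with a round knob in the middle, 50 mm high in all. z is its axis, up. A quarter turn gives the same gear again.
- gear_knob (a point): Where to grip the loose gear: on its axis, 42 mm above its underside. The knob is round and plain, 28 mm across from 34 to 50 mm above the underside, 3 mm slimmer from there down to the disc's top (18 mm); any yaw will do.
- gear_under (a point): Centre of the loose gear's underside. From here a blind bore 19 mm across goes 34 mm up. Four slots in a cross, along the gear's own x and y axes, cut through the disc: 11 mm wide, reaching out to 22 mm from the axis, seen from above as four windows round the knob; under the knob they are 13 mm deep.
- puzzle: Green gear stacking puzzle fixed on the middle tier: a round foot 100 mm across, 12 mm high, with a fixed lower gear 94 mm across on it, its flat top 28 mm above the origin. Origin: centre of the underside, on the spindle's axis; z up. Fully home, the loose gear's underside lies on that flat top (its half-way point then 53 mm above this origin).
- post: Sprung aluminium spindle upright in the puzzle; origin on its axis, level with the lower gear's top. It yields downward up to 9 mm (2 N at first, 5 N at 9 mm), then stops hard; over 20 N harms it. It also turns, stiffly (0.1 N m), but only 20 degrees either way from its start, then stops hard: do not turn on once the pin is in. These axes follow the foot, not the cross pin.
- post_tip (a point): Tip of the spindle, on its axis, 28 mm above the lower gear's top when not pressed. The spindle is round, 16 mm across, its last 5 mm tapered to 9 mm.
- post_pin (a point): Top of the cross pin, on the axis, 12 mm above the lower gear's top: a bar 36 mm long, 7 mm wide, 12 mm high through the spindle. Its direction differs each time and is not measured. Off the slots, the gear rests on it 12 mm too high, the spindle 16 mm into its bore; within 6 degrees it fits, the spindle springs up and the load vanishes. Any quarter turn passes a fit.
- ball_mid (a point): Orange nubby silicone ball, 52 mm across (plus 3 mm nubs), in a small ring dish on the top tier; its centre. Leave alone.
- cube_mid (a point): Beech worry cube, 36 mm, on the top tier; its centre. Leave alone.
- bead_mid (a point): Clear glass faceted bead, 32 mm across, 26 mm high, on the top tier; its centre. Leave alone.
- spinner_mid (a point): Black three-lobed fidget spinner, 72 mm across, 9 mm thick, lying on the lowest tier beside the gear; its centre. Leave alone.
Mind the look-alikes: they are no part of the job. What is shaped like the part that bears gear_mid but purple or white is not meant.

How it is judged:
At the end, for the whole second after the job is handed in: The loose gear sits on the puzzle's spindle with the cross pin in its slots: its axis within 3 mm of the puzzle's axis, its underside within 2.5 mm of the lower gear's top, level within 0.06 rad, at rest and let go; ball, cube, bead and spinner within 30 mm of where they were (horizontal distance between gear_mid and puzzle below 0.003 m and z of gear_mid in the frame of puzzle between 0.05 and 0.0555 m and angle between gear_mid's own z axis and vertical below 0.06 rad and linear speed of gear below 0.02 m/s and not (distance of any of ball_mid, cube_mid, bead_mid, spinner_mid from where it was at the start of the episode above 0.03 m)); the robot touches nothing.
It fails at once if the spindle is loaded with more than 20 N by the gear (contact force between gear and post above 20 N).
It fails at once if one of the other toys is moved by more than 30 mm (distance of any of ball_mid, cube_mid, bead_mid, spinner_mid from where it was at the start of the episode above 0.03 m).
It also fails if it takes over 58 s, if anything falls off the work surface, if the arm or the gripper's body presses on something with over 40 N, if the wrist force passes 120 N, or if a joint passes its speed limit or range.

## Robot

A 7-joint arm with a two-finger parallel gripper is mounted at the origin on the work surface. World frame = base frame: x ahead of the robot, y to its left, z up, the work surface at z = 0. Lengths are in m, angles in rad, forces in N, time in s.
With the tool pointing down it reaches from about 0.35 to 0.9 m from the base axis. Payload 7.2 kg.
Tool frame: the origin (TCP) lies at the very end of the fingers, on their centre line; the grasp point (between the pads) lies 19 mm behind it; z points along the fingers, y is the direction in which the jaws open and shut (so a half turn about z gives the same grasp; the last joint's range is limited). The gripper opens to 85 mm and grips with 20 to 120 N. Pads are 22 mm wide; open, the fingers measure 114 mm over their backs; the gripper's body (76 mm by 85 mm) begins 54 mm behind the grasp point. The pads swing forward as they close: fully open they stand 13 mm farther back than shut.
Start: joints at [1.143, 0.411, -0.013, 1.596, 0.006, 1.134, -0.082], TCP at [0.22, -0.585, 0.209] pointing down, gripper open.
Joint ranges: [-2.95, 2.95], [-0.29, 1.99], [-1.47, 1.44], [0.14, 2.54], [-1.03, 4.17], [0.13, 1.85], [-2.86, 2.86]. Speed limits (rad/s): [2.39, 2.39, 3.01, 3.01, 3.14, 3.14, 3.14].

## Interface

Orientations are given as a 3x3 rotation matrix whose columns are the frame's x, y, z axes.
In Python, from plant import ctrl gives the robot as it stands.
- The arm moves only by the tool step_arm, never from a script. Its argument "moves" is a list of rows, each a list of 7 numbers: the turn, a rotation vector about the tool's x, y, z in degrees, then the shift along the tool's x, y, z in m, then the opening, from -1 (shut) to 1 (fully open), so that 0 is half open. In form: [[wx, wy, wz, x, y, z, claw], ...]. A call has 1 to 10 rows; each row is the pose to reach, as a shift and turn from the pose commanded when the call began, along the tool's axes at that moment; what a row does not reach only later rows make up. A row lasts 1/10 s, in which the tool goes at most 50 mm and 8.59 degrees, less where a joint would pass 70% of its speed; a pose out of reach is approached as far as the arm can. A call with a gripper value outside its range is refused whole. The fingers move at their own pace and stop on an object; "squeeze" is the grip in N (left out, the last holds). Time passes only in rows, so rows that repeat a pose let the fingers close. It gives the time, the measured TCP pose, the force and the opening at its end, in the units of the state.
- ctrl.get_obs(): the state, without advancing time (a new reading comes with each control period).
- ctrl.snapshot(name): name is "scene" or "top" or "wrist"; returns a dict with "pixels" (480x640x3 uint8, red, green, blue), "depth" (480x640 float32, m along the optical axis (not along the pixel's ray), 0 where there is no reading), "fx", "fy", "cx", "cy" (pixels), "distortion" ([k1, k2, p1, p2, k3] as OpenCV has them; the pictures are not rectified), "R" (3x3) and "t" (3): a world point X has camera coordinates R X + t. Camera axes: x right, y down, z forward; pixel columns grow to the right and rows downward; lengths in m; the calibration is good to about 2 mm. A picture is of the moment at which its call begins.
- ctrl.job_done(): hands the job in, once; it reports no verdict.
The state is a dict: "time_s": time; "joints": joint angles; "joint_velocities": joint speeds; "tau": joint torques, N m; "position": TCP position; "ee_rot": TCP orientation; "force": force on the tool from outside, world axes, zero at the start; "wrist_torque": the same for the moment, N m; "width": opening from 0.0 (shut) to 1.0 (fully open).
Only numpy, scipy, OpenCV 4.12 (cv2) and the standard library are available. Lean on these libraries where they do the work, as an engineer would, in place of code of your own. Each camera call takes 0.05 s, during which the arm holds its last target.

## Working session

There is one attempt and no reset: what is moved stays moved. The work goes in short steps, Python scripts to look and compute and a tool call to move; the robot and the scene stay as the last step left them, time stands still between calls to the robot, and variables do not carry over. Pictures are saved under pics/ and viewed, and the job is handed in when it is done.

Besides the shell and the picture viewer there is one more tool, called after "Emit:" as name(argument=value, ...), one argument or row to a line, values as JSON. step_arm: Moves the arm, as the interface text tells. Its arguments: {"type":"object","properties":{"moves":{"type":"array"},"squeeze":{"type":"number"}},"required":["moves"]}

```bash
mkdir -p pics; ls
cat > h.py <<'E'
import numpy as np, cv2
from plant import ctrl
def snap(n,fn=None):
    s=ctrl.snapshot(n)
    if fn: cv2.imwrite('pics/'+fn,s['pixels'][:,:,::-1])
    np.savez('last_'+n+'.npz',**{k:np.array(v) for k,v in s.items()})
    return s
def load(n):
    return dict(np.load('last_'+n+'.npz'))
def ray(s,u,v):
    K=np.array([[s['fx'],0,s['cx']],[0,s['fy'],s['cy']],[0,0,1]],float)
    p=cv2.undistortPoints(np.array([[[u,v]]],float),K,np.array(s['distortion'],float))[0,0]
    R=np.array(s['R']);t=np.array(s['t'])
    return -R.T@t, R.T@np.array([p[0],p[1],1])
def plane(s,u,v,z):
    c,d=ray(s,u,v); return c+d*(z-c[2])/d[2]
def dep(s,u,v):
    c,d=ray(s,u,v); return c+d*s['depth'][int(v),int(u)]
E
python3 - <<'E'
from h import *
for n in('scene','top','wrist'):
    s=snap(n,n+'0.png'); print(n,s['R'],s['t'],s['fx'])
print(ctrl.get_obs())
E
```

```text
pics
scene [[-0.51072986  0.85973972 -0.00162238]
 [ 0.64874194  0.38414659 -0.65693629]
 [-0.56417099 -0.33656949 -0.75394434]] [ 0.30683894 -0.19743124  1.32962144] 518.2376222815486
top [[-1.50357736e-02 -9.99886542e-01  9.10602637e-04]
 [-9.91928645e-01  1.48014213e-02 -1.25930459e-01]
 [ 1.25902693e-01 -2.79671471e-03 -9.92038654e-01]] [-0.07063236  0.49397651  0.90535451] 482.42938727133895
wrist [[ 0.35348465 -0.93543898 -0.00158962]
 [-0.90354672 -0.34187213  0.25831525]
 [-0.2421816  -0.08987418 -0.96605937]] [-0.62435839 -0.03420878  0.37796548] 423.4496065746674
{'time_s': 0.15, 'joints': array([ 1.14280567,  0.41174311, -0.01270936,  1.59685272,  0.00561594,
        1.13432456, -0.08218191]), 'joint_velocities': array([ 2.45181254e-05, -3.98912462e-03,  2.48214508e-04, -4.26254371e-03,
        2.31975036e-03, -1.20390907e-03,  1.42544681e-03]), 'tau': array([ 1.77285176e-03, -6.01033688e+01,  6.82848115e-01, -2.99646020e+01,
        1.38061104e-02,  7.84115255e-03,  3.51365554e-05]), 'position': array([ 0.21986066, -0.58460303,  0.20862913]), 'ee_rot': array([[ 9.35954299e-01,  3.52121065e-01, -5.52790497e-04],
       [ 3.52121483e-01, -9.35953576e-01,  1.16784054e-03],
       [-1.06164986e-04, -1.28769479e-03, -9.99999165e-01]]), 'force': array([0.00447492, 0.05690385, 0.26394716]), 'wrist_torque': array([ 0.040182  ,  0.01388399, -0.0102588 ]), 'width': 1.004755230557212}
```

View pics/scene0.png

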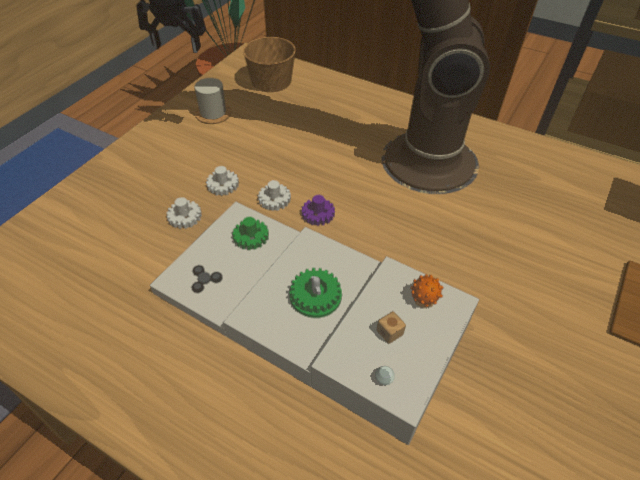

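View pics/top0.png

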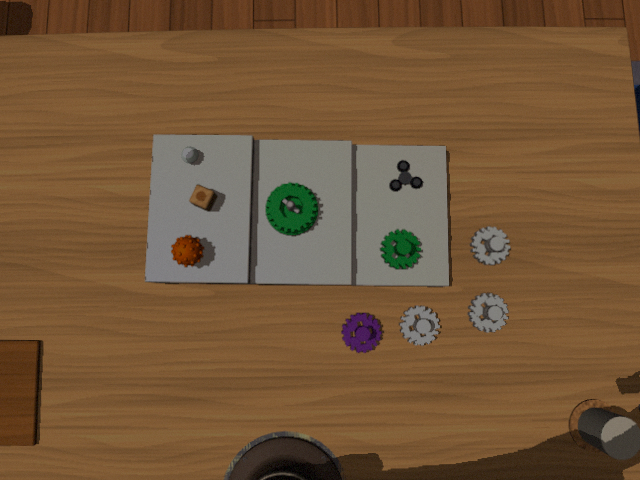

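Candidates by shape: green gear at top (401,249) / scene (250,232), purple at top (362,332), and white at top (420,326), (490,245) and (488,313). The one meant is the green gear on the lowest tier. The green puzzle is at top (292,209). I'll confirm with an enlarged crop and measure.

Run:
```python
from h import *
t=load('top'); s=load('scene')
a=cv2.resize(t['pixels'][200:300,350:450],(400,400),interpolation=cv2.INTER_CUBIC)
b=cv2.resize(t['pixels'][160:260,242:342],(400,400),interpolation=cv2.INTER_CUBIC)
cv2.imwrite('pics/crop1.png',np.hstack([a,b])[:,:,::-1])
a=cv2.resize(s['pixels'][190:270,200:300],(400,320),interpolation=cv2.INTER_CUBIC)
b=cv2.resize(s['pixels'][250:330,265:365],(400,320),interpolation=cv2.INTER_CUBIC)
cv2.imwrite('pics/crop2.png',np.hstack([a,b])[:,:,::-1])
# masks
for nm,im,zs in(('top',t,0),('scene',s,0)):
    hsv=cv2.cvtColor(im['pixels'],cv2.COLOR_RGB2HSV)
    m=cv2.inRange(hsv,(45,100,30),(80,255,255))
    n,l,st,ce=cv2.connectedComponentsWithStats(m)
    for i in range(1,n):
        if st[i,4]>100: print(nm,st[i],ce[i])
    for i in range(1,n):
        if st[i,4]>500 :
            ys,xs=np.where(l==i)
            P=np.array([dep(im,x,y) for x,y in zip(xs,ys)])
            print('z hist',np.histogram(P[:,2],bins=np.arange(0,0.16,0.01))[0], P.mean(0))
# stand corners
for u,v,z in((147,282,.08),(154,136,.08),(250,283,.08),(448,285,.03),(446,147,.03)):
    print(plane(t,u,v,z),dep(t,u+ (3 if u<300 else -3),v+(3 if v<200 else -3)))
```

```text
top [ 266  183   52   52 1985] [291.61914358 208.83929471]
top [ 381  230   40   39 1077] [400.60259981 248.76508821]
z hist [   0    0    0    0    0    6  477  129 1363    0    1    0    0    0
    0] [ 0.53987677 -0.02283581  0.08308965]
z hist [  0   0   8  24 707 132  12  56 134   0   0   0   0   0   0] [ 0.46531032 -0.22592612  0.05701824]
scene [233 217  35  32 642] [250.6635514 232.7305296]
scene [ 290  268   51   49 1441] [315.94587092 293.02290076]
z hist [  0   0   0  19 366 107  30  56  61   0   0   0   0   0   0] [ 0.47418238 -0.21600321  0.05836295]
z hist [   0    0    0    0    0    0  271  115 1048    0    0    0    0    0
    0] [ 0.5522033  -0.01229943  0.08310914]
[0.40878096 0.2427843  0.08      ] [0.41407643 0.2365687  0.08235162]
[0.68519564 0.23831764 0.08      ] [0.67903326 0.23224428 0.0803501 ]
[0.40446865 0.05411721 0.08      ] [0.41082905 0.05219043 0.05496416]
[ 0.39643681 -0.31952599  0.03      ] [ 0.40218362 -0.31304815  0.03363967]
[ 0.67091383 -0.32893971  0.03      ] [ 0.66403335 -0.32196217  0.03240031]
```

View pics/crop1.png

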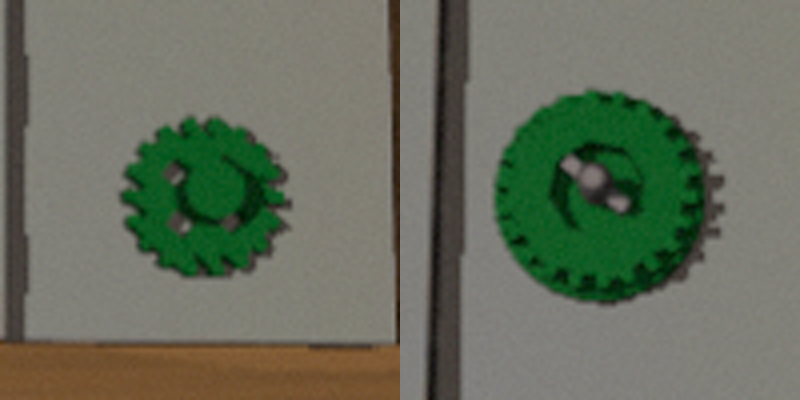

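View pics/crop2.png

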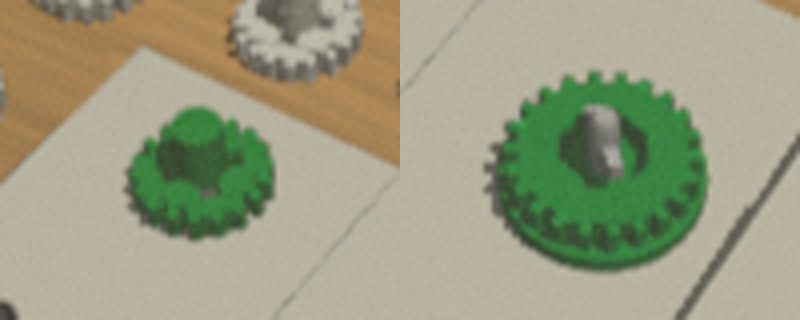

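The crops confirm it: the green gear sits knob-up on the lowest tier, with windows around the knob. The puzzle shows the spindle and a diagonal cross pin. Next I'll measure the axes from both views.

```bash
cat > meas.py <<'E'
from h import *
def pts(im):
    hsv=cv2.cvtColor(im['pixels'],cv2.COLOR_RGB2HSV)
    m=cv2.inRange(hsv,(45,100,30),(80,255,255))
    ys,xs=np.where(m>0)
    K=np.array([[im['fx'],0,im['cx']],[0,im['fy'],im['cy']],[0,0,1]],float)
    p=cv2.undistortPoints(np.stack([xs,ys],1)[:,None].astype(float),K,np.array(im['distortion'],float))[:,0]
    d=im['depth'][ys,xs]
    C=np.c_[p*d[:,None],d]
    return (C-im['t'])@im['R'], xs,ys
def onplane(im,xs,ys,z):
    return np.array([plane(im,x,y,z) for x,y in zip(xs,ys)])
def near(P,c,r): return np.hypot(P[:,0]-c[0],P[:,1]-c[1])<r
E
python3 - <<'E'
from meas import *
for n in('top','scene'):
    im=load(n); P,xs,ys=pts(im)
    for nm,c,r,zl,zh,zp in(('knob',(.47,-.22),.06,.072,.09,.08),('disc',(.47,-.22),.06,.043,.054,.048),('low',(.545,-.018),.07,.078,.09,.083)):
        k=near(P,c,r)&(P[:,2]>zl)&(P[:,2]<zh)
        Q=onplane(im,xs[k],ys[k],zp)[:,:2].astype(np.float32)
        e=cv2.minEnclosingCircle(Q); 
        print(n,nm,k.sum(),'zmed',np.median(P[k,2]),'mean',Q.mean(0),'enc',e,'bbox',(Q.min(0)+Q.max(0))/2,np.ptp(Q,axis=0))
    # spindle: gray pts
    hsv=cv2.cvtColor(im['pixels'],cv2.COLOR_RGB2HSV)
    u,v=(292,209) if n=='top' else (316,292)
    for y in range(v-14,v+14):
        for x in range(u-14,u+14):
            if hsv[y,x,1]<70 and hsv[y,x,2]>50:
                q=dep(im,x,y); print(n,x,y,hsv[y,x],q.round(4)) if q[2]>.09 else 0
E
```

```text
top knob 188 zmed 0.08073456147709768 mean [ 0.46570978 -0.22622435] enc ((0.4655187726020813, -0.2258935123682022), 0.014476918615400791) bbox [ 0.46528405 -0.22574058] [0.02771416 0.02787861]
top disc 821 zmed 0.048262823491542824 mean [ 0.46558073 -0.2264161 ] enc ((0.4660557210445404, -0.22715310752391815), 0.03814396262168884) bbox [ 0.4658745  -0.22728063] [0.07289651 0.07449338]
top low 1380 zmed 0.08375456341558893 mean [ 0.54254186 -0.0209903 ] enc ((0.5429103970527649, -0.021074868738651276), 0.04722975194454193) bbox [ 0.5426328  -0.02081663] [0.09218454 0.09074377]
top 284 199 [21 26 99] [ 0.5558 -0.0098  0.0958]
top 283 200 [  4  16 113] [ 0.5542 -0.0079  0.0948]
top 284 200 [  8  22 126] [ 0.5543 -0.0097  0.0942]
top 285 200 [  4  14 125] [ 0.5544 -0.0114  0.0935]
top 282 201 [ 8 12 86] [ 0.552  -0.0062  0.0965]
top 283 201 [176  17 123] [ 0.5516 -0.0081  0.0985]
top 284 201 [  0  22 129] [ 0.5515 -0.01    0.0988]
top 285 201 [  5  22 128] [ 0.552  -0.0116  0.0962]
top 286 201 [  3  19 123] [ 0.5517 -0.0135  0.0973]
top 287 201 [23 12 83] [ 0.5523 -0.0151  0.0943]
top 2
[... 9476 characters left out ...]
0.0929]
scene 319 290 [ 41  21 167] [ 0.5519 -0.0061  0.0962]
scene 320 290 [ 55  44 145] [ 0.5497 -0.0052  0.0941]
scene 316 291 [47 19 95] [ 0.5534 -0.0115  0.091 ]
scene 317 291 [ 27  17 134] [ 0.5551 -0.0085  0.0952]
scene 318 291 [ 20  21 147] [ 0.5549 -0.0065  0.0964]
scene 319 291 [ 18   9 148] [ 0.5526 -0.0057  0.0942]
scene 320 291 [ 44  32 134] [ 0.5515 -0.0042  0.0939]
scene 317 292 [17 19 94] [ 0.5574 -0.0072  0.0958]
scene 318 292 [ 30  16 114] [ 0.5548 -0.0065  0.0932]
scene 319 292 [ 21  22 117] [ 0.5533 -0.0052  0.0923]
scene 320 292 [ 49  40 120] [ 0.5512 -0.0043  0.0903]
scene 317 293 [33 25 91] [ 0.5558 -0.008   0.0902]
scene 319 293 [ 23  20 115] [ 0.554  -0.0048  0.0903]
```

Both cameras give gear→puzzle ≈ (0.077, 0.205) and differ by a common ~4 mm in y. Heights agree (0.048, 0.080 and 0.083). The cross pin runs at about 49° in world axes. I'll go above the gear and refine with the wrist camera.

Emit:
step_arm(
  moves=[
    [0,0,0,0.04,-0.028,0,1],
    [0,0,0,0.08,-0.056,0,1],
    [0,0,0,0.12,-0.084,0,1],
    [0,0,0,0.16,-0.112,0,1],
    [0,0,0,0.2,-0.14,0,1],
    [0,0,0,0.24,-0.168,0,1],
    [0,0,0,0.28,-0.196,0,1],
    [0,0,0,0.32,-0.224,0,1],
    [0,0,0,0.357,-0.25,0,1],
    [0,0,0,0.357,-0.25,0,1],
  ],
)

```text
time_s: 1.15
position: [0.4697, -0.2185, 0.2094]
ee_rot: [[0.933, 0.361, 0.002], [0.361, -0.933, 0.003], [0.003, -0.002, -1.0]]
force: [-1.0, -0.1, -0.8]
width: 0.997
```

Run:
```python
from h import *
o=ctrl.get_obs(); print(o['position'],o['ee_rot'],o['joints'],o['time_s'])
s=snap('wrist','w1.png'); print(-s['R'].T@s['t'])
```

```text
[ 0.46973956 -0.21854549  0.20939459] [[ 0.9325274   0.3610943   0.00188693]
 [ 0.36108894 -0.93252754  0.00267687]
 [ 0.00272621 -0.0018149  -0.99999464]] [ 0.55084622  0.24320572 -0.24597004  1.84064309  0.06351669  1.06467109
 -0.92028701] 1.15
[ 0.53059018 -0.19539301  0.37400689]
```

View pics/w1.png

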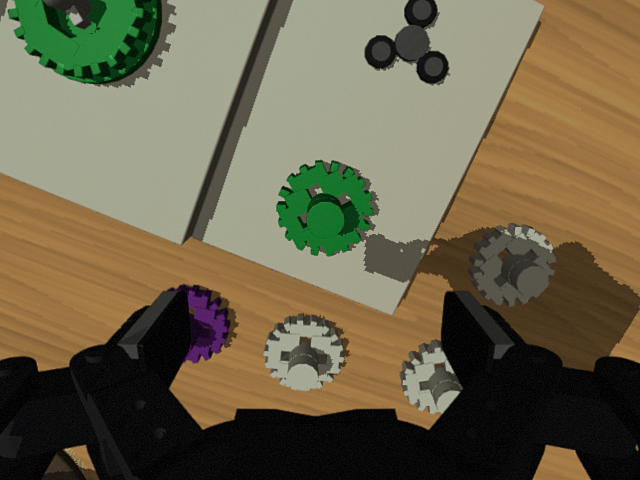

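The wrist view shows the green gear at (325,208), with windows at about (317,190) and (345,200). The puzzle is at the upper left, and the spinner at (410,42) is clear of the grasp.

Run:
```python
from meas import *
im=load('wrist')
for k in im: im[k]=np.array(im[k])
P,xs,ys=pts(im)
c0=(.467,-.2245)
for nm,r,zl,zh,zp in(('knob',.06,.072,.09,.08),('disc',.06,.043,.054,.048)):
    k=near(P,c0,r)&(P[:,2]>zl)&(P[:,2]<zh)
    Q=onplane(im,xs[k],ys[k],zp)[:,:2].astype(np.float32)
    e=cv2.minEnclosingCircle(Q)
    print(nm,k.sum(),np.median(P[k,2]),Q.mean(0),e)
# rectified map at z=.048 of disc (world top-down view), 0.2mm/px
n=400; c=e[0]
g=np.linspace(-.045,.045,n)
X,Y=np.meshgrid(c[0]+g,c[1]-g)   # x right, y up
W=np.stack([X.ravel(),Y.ravel(),np.full(n*n,.048)],1)
K=np.array([[im['fx'],0,im['cx']],[0,im['fy'],im['cy']],[0,0,1]],float)
uv,_=cv2.projectPoints(W,cv2.Rodrigues(im['R'])[0],im['t'],K,im['distortion'])
uv=uv.reshape(n,n,2).astype(np.float32)
r=cv2.remap(im['pixels'],uv[...,0],uv[...,1],cv2.INTER_LINEAR)
cv2.circle(r,(n//2,n//2),int(.022/.09*n),(255,0,0),1)
cv2.imwrite('pics/rect1.png',cv2.resize(r,(600,600))[:,:,::-1])
```

```text
knob 1174 0.0798241253846601 [ 0.46715346 -0.22676739] ((0.4672717750072479, -0.22678285837173462), 0.014583074487745762)
disc 4640 0.04730367771656154 [ 0.46870568 -0.22615343] ((0.4669947624206543, -0.22697554528713226), 0.03839154168963432)
```

View pics/rect1.png

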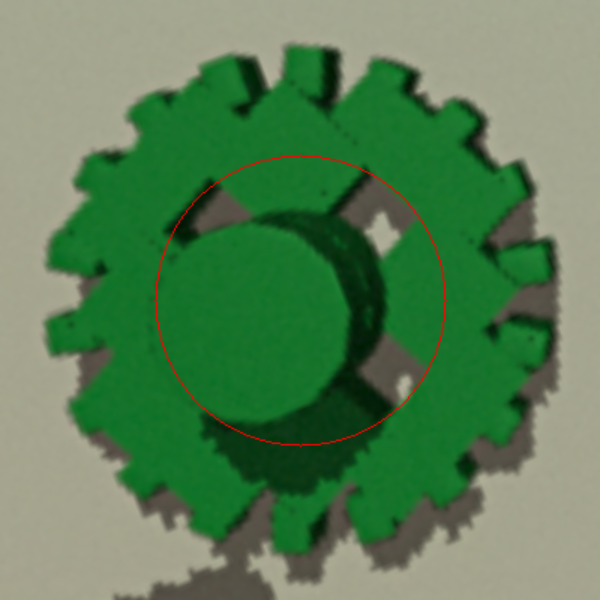

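Slots lie at ≈48° (mod 90) in world, so they are already near the pin's ≈49°. The gear axis by the wrist view is (0.467, −0.227). I'll check how well the arm has settled.

Run:
```python
from h import *
o=ctrl.get_obs(); print(o['position'],o['ee_rot'],o['joint_velocities'])
R=o['ee_rot']; print(R.T@(np.array([.467,-.2268,.052])-o['position']))
```

```text
[ 0.46776895 -0.22193505  0.20915795] [[ 9.33690309e-01  3.58081430e-01  3.11597283e-04]
 [ 3.58080928e-01 -9.33689935e-01  1.07440525e-03]
 [ 6.75659816e-04 -8.91584727e-04 -9.99999374e-01]] [ 0.05046647 -0.00490327  0.0657119   0.00830755  0.02011277  0.00458736
  0.02826052]
[-0.00256619  0.00440713  0.15715239]
```

Emit:
step_arm(
  moves=[
    [0,0,0,0,0.002,0.03,0.4],
    [0,0,0,0,0.002,0.07,0.4],
    [0,0,0,0,0.002,0.1,0.4],
    [0,0,0,0,0.002,0.12,0.4],
    [0,0,0,0,0.002,0.14,0.4],
    [0,0,0,0,0.002,0.15,0.4],
    [0,0,0,0,0.002,0.158,0.4],
    [0,0,0,0,0.002,0.158,0.4],
    [0,0,0,0,0.002,0.158,0.4],
    [0,0,0,0,0.002,0.158,0.4],
  ],
)

```text
time_s: 2.2
position: [0.4674, -0.2275, 0.0522]
ee_rot: [[0.936, 0.352, 0.001], [0.352, -0.936, -0.001], [0.001, 0.001, -1.0]]
force: [0.2, 0.8, 0.6]
width: 0.703
```

Run:
```python
from h import *
s=snap('wrist','w2.png'); o=ctrl.get_obs(); print(o['position'],o['ee_rot'],o['force'],o['width'])
s=snap('scene'); cv2.imwrite('pics/s2.png',cv2.resize(s['pixels'][150:350,150:410],(780,600))[:,:,::-1])
```

```text
[ 0.46742283 -0.22747504  0.05213791] [[ 9.35994665e-01  3.52011485e-01  1.37919057e-03]
 [ 3.52012631e-01 -9.35994993e-01 -6.93851376e-04]
 [ 1.04667181e-03  1.13493369e-03 -9.99998808e-01]] [-1.02488267 -0.21041292  0.08548842] 0.6991323067065853
```

View pics/w2.png

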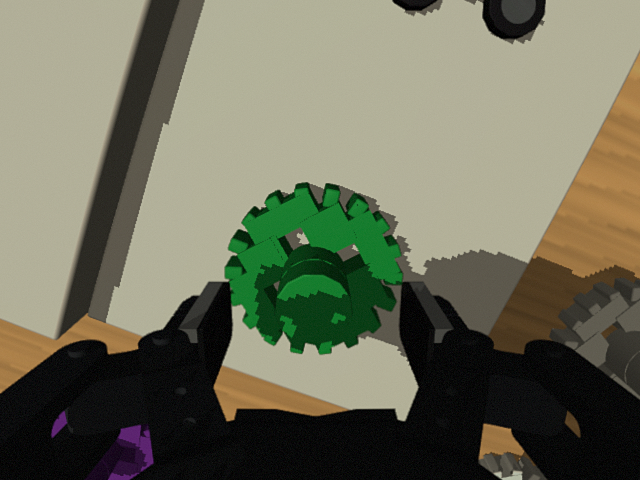

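View pics/s2.png

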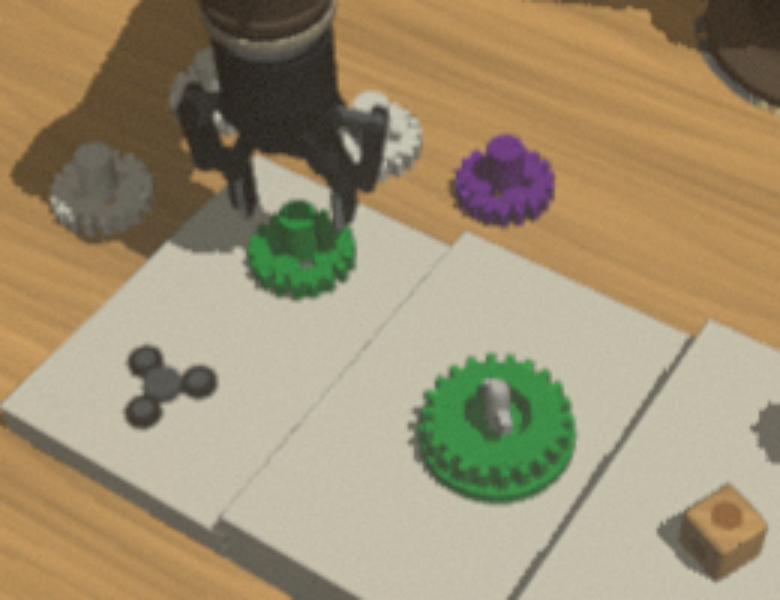

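The fingers straddle the knob symmetrically (knob at column 314, fingers' middle ≈316). Closing gently now.

Emit:
step_arm(
  moves=[
    [0,0,0,0,0,0,-0.5],
    [0,0,0,0,0,0,-0.5],
    [0,0,0,0,0,0,-0.5],
    [0,0,0,0,0,0,-0.5],
    [0,0,0,0,0,0,-0.5],
    [0,0,0,0,0,0,-0.5],
  ],
  squeeze=35,
)

```text
time_s: 2.9
position: [0.467, -0.2272, 0.0517]
ee_rot: [[0.936, 0.352, 0.0], [0.352, -0.936, -0.0], [0.0, 0.0, -1.0]]
force: [-1.4, 1.1, 5.1]
width: 0.297
```

Run:
```python
from meas import *
im=snap('wrist','w3.png'); o=ctrl.get_obs(); print(o['position'],o['force'],o['width'],o['time_s'])
P,xs,ys=pts(im)
k=near(P,(.467,-.227),.06)&(P[:,2]>.043)&(P[:,2]<.054)
Q=onplane(im,xs[k],ys[k],.048)[:,:2].astype(np.float32); print(cv2.minEnclosingCircle(Q))
```

```text
[ 0.46698121 -0.22718829  0.05166922] [-1.69273161  0.97093232  5.50395531] 0.30321147462037806 2.95
((0.467421293258667, -0.2269400805234909), 0.03836888074874878)
```

View pics/w3.png

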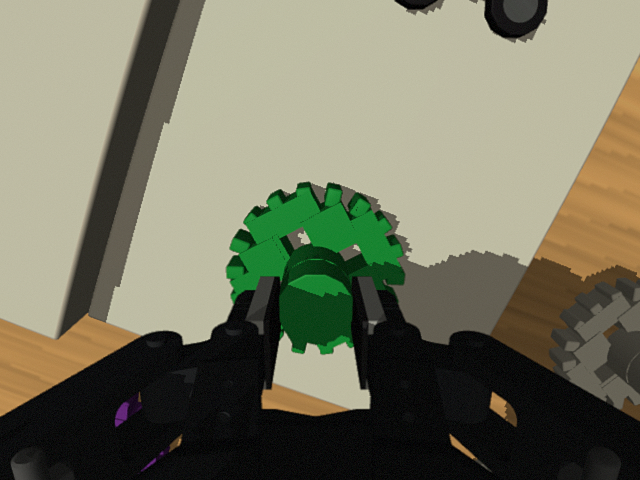

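The gripper reads 0.30 (≈26 mm), so the knob is held. Lifting, then moving partway so the wrist camera can see the spindle and pin.

Emit:
step_arm(
  moves=[
    [0,0,0,0,0,-0.02,-0.5],
    [0,0,0,0,0,-0.05,-0.5],
    [0,0,0,0,0,-0.09,-0.5],
    [0,0,0,0.01,-0.03,-0.13,-0.5],
    [0,0,0,0.02,-0.07,-0.14,-0.5],
    [0,0,0,0.03,-0.11,-0.14,-0.5],
    [0,0,0,0.04,-0.14,-0.14,-0.5],
    [0,0,0,0.05,-0.165,-0.14,-0.5],
    [0,0,0,0.05,-0.165,-0.14,-0.5],
    [0,0,0,0.05,-0.165,-0.14,-0.5],
  ],
)

```text
time_s: 3.95
position: [0.4554, -0.055, 0.1911]
ee_rot: [[0.935, 0.353, -0.0], [0.353, -0.935, -0.0], [-0.0, 0.0, -1.0]]
force: [0.5, -1.1, -0.8]
width: 0.301
```

Run:
```python
from meas import *
im=snap('wrist','w4.png'); o=ctrl.get_obs(); print(o['position'],o['ee_rot'],o['force'],o['width'],o['time_s'])
```

```text
[ 0.45541354 -0.05584436  0.19107726] [[ 9.36063854e-01  3.51829927e-01 -4.04029246e-04]
 [ 3.51829753e-01 -9.36063901e-01 -4.44646902e-04]
 [-5.34637280e-04  2.74068383e-04 -9.99999820e-01]] [-0.0687078  -0.78098555 -0.39927739] 0.30248827433047104 4.0
```

View pics/w4.png

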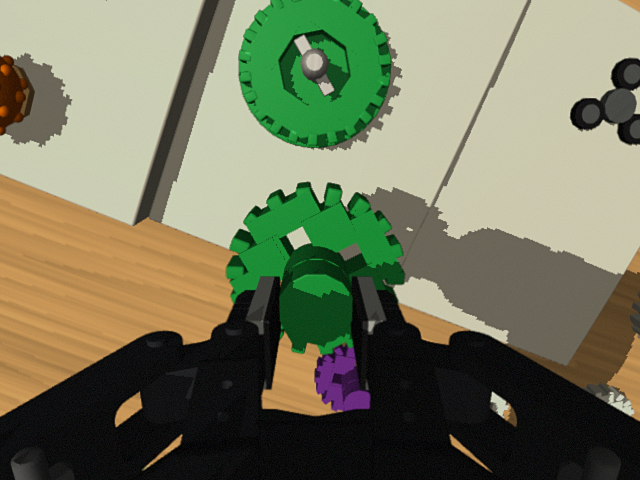

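The held gear sits in the hand as before. The spindle tip is at (314,63) and the pin runs from (300,38) to (328,93). I'll measure both in this one view.

Run:
```python
from meas import *
im=load('wrist'); o=ctrl.get_obs(); P,xs,ys=pts(im)
zt=o['position'][2]; zd=zt-.0517+.048
k=near(P,o['position'],.06)&(abs(P[:,2]-zd)<.006)
Q=onplane(im,xs[k],ys[k],zd)[:,:2].astype(np.float32); g=cv2.minEnclosingCircle(Q); print('gear',k.sum(),np.median(P[k,2]),zd,g)
k=near(P,(.543,-.021),.07)&(P[:,2]>.077)&(P[:,2]<.09)
k2=near(P,(.543,-.021),.07)
Q=onplane(im,xs[k],ys[k],.083)[:,:2].astype(np.float32); l=cv2.minEnclosingCircle(Q); print('low',k.sum(),np.median(P[k,2]),l, ys[k].min())
# bearings: gray pixels of spindle/pin
hsv=cv2.cvtColor(im['pixels'],cv2.COLOR_RGB2HSV)
A=[];T=[]
for y in range(30,105):
    for x in range(290,340):
        if hsv[y,x,1]<60 and hsv[y,x,2]>60:
            q=dep(im,x,y)
            if .088<q[2]<.100: A.append((x,y))
            elif q[2]>.106: T.append((x,y))
A=np.array(A);T=np.array(T)
Pp=np.array([plane(im,x,y,.095) for x,y in A])[:,:2]; Tp=np.array([plane(im,x,y,.111) for x,y in T])[:,:2]
r=cv2.minAreaRect(Pp.astype(np.float32)*1000); vx=cv2.fitLine(Pp.astype(np.float32),cv2.DIST_L2,0,.001,.001).ravel()
print('pin',len(A),r,'ang',np.degrees(np.arctan2(vx[1],vx[0])))
print('tip',len(T),Tp.mean(0),cv2.minEnclosingCircle(Tp.astype(np.float32)))
def rect(c,z,fn):
    n=400;gg=np.linspace(-.045,.045,n);X,Y=np.meshgrid(c[0]+gg,c[1]-gg)
    W=np.stack([X.ravel(),Y.ravel(),np.full(n*n,z)],1)
    K=np.array([[im['fx'],0,im['cx']],[0,im['fy'],im['cy']],[0,0,1]],float)
    uv,_=cv2.projectPoints(W,cv2.Rodrigues(im['R'])[0],im['t'],K,im['distortion'])
    uv=uv.reshape(n,n,2).astype(np.float32)
    r=cv2.remap(im['pixels'],uv[...,0],uv[...,1],cv2.INTER_LINEAR)
    cv2.circle(r,(200,200),int(.022/.09*n),(255,0,0),1); return r
cv2.imwrite('pics/rect2.png',np.hstack([rect(g[0],zd,0),rect(l[0],.095,0)])[:,:,::-1])
```

```text
gear 10835 0.1866411913580152 0.18737726131532118 ((0.45588722825050354, -0.05495302379131317), 0.038433488458395004)
low 12483 0.08273375242687069 ((0.5430516004562378, -0.0211058109998703), 0.046931903809309006) 0
pin 425 ((541.5853271484375, -19.68391990661621), (35.79513931274414, 11.172735214233398), 50.783748626708984) ang 50.864338
tip 556 [ 0.5432323  -0.02064043] ((0.5429624319076538, -0.020977087318897247), 0.007611808367073536)
```

View pics/rect2.png

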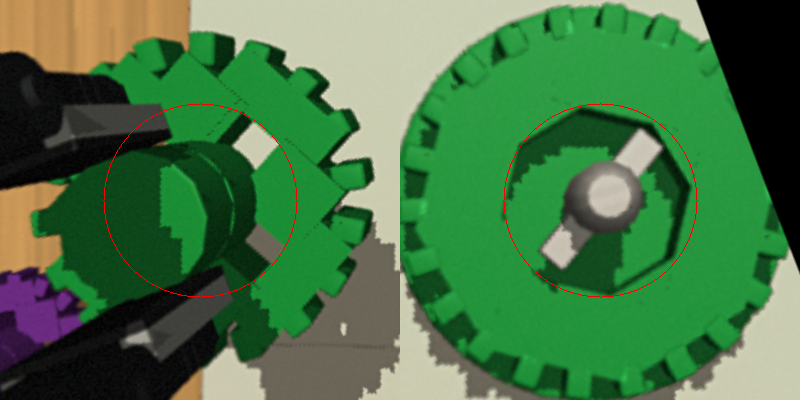

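Run:
```python
from meas import *
im=load('wrist'); z=.1868; c=(.4559,-.0550)
n=800;gg=np.linspace(-.03,.03,n);X,Y=np.meshgrid(c[0]+.008+gg,c[1]-gg*.75)
n2=600
X=np.zeros((n2,n))+ (c[0]+.005+gg)[None]; Y=np.zeros((n2,n))+(c[1]-np.linspace(-.0225,.0225,n2))[:,None]
W=np.stack([X.ravel(),Y.ravel(),np.full(n*n2,z)],1)
K=np.array([[im['fx'],0,im['cx']],[0,im['fy'],im['cy']],[0,0,1]],float)
uv,_=cv2.projectPoints(W,cv2.Rodrigues(im['R'])[0],im['t'],K,im['distortion'])
uv=uv.reshape(n2,n,2).astype(np.float32)
r=cv2.remap(im['pixels'],uv[...,0],uv[...,1],cv2.INTER_CUBIC)
def px(x,y): return int((x-.005+.03)/.06*n),int((.0225-y)/.045*n2)
cv2.circle(r,px(0,0),int(.022/.06*n),(255,0,0),1)
for a in (48,-42):
    a=np.radians(a)
    for s in(-.0055,.0055):
        d=np.array([np.cos(a),np.sin(a)]);m=np.array([-d[1],d[0]])*s
        cv2.line(r,px(*m),px(*(m+d*.022)),(255,255,0),1)
cv2.imwrite('pics/rect3.png',r[:,:,::-1])
```

```text
(no output)
```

View pics/rect3.png

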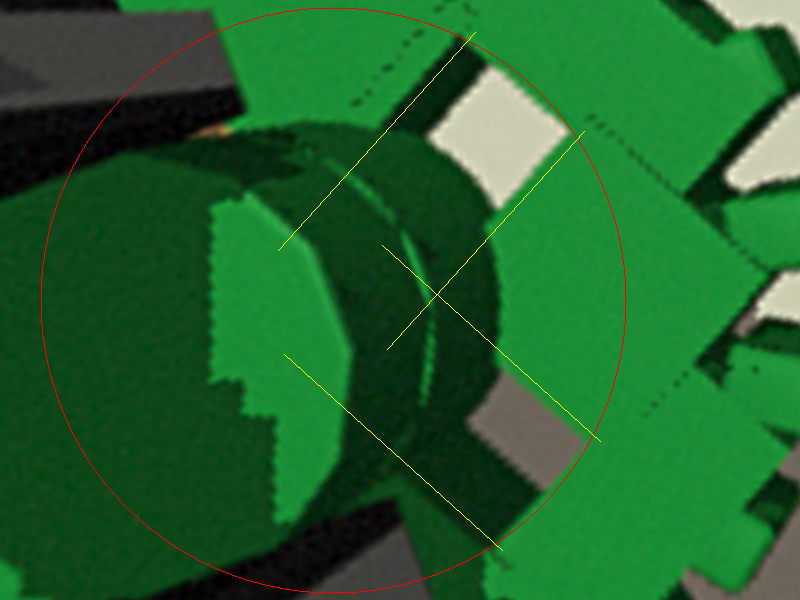

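The 48° overlay matches the slots, and the pin is at ≈50.5°, so I need about +3° in world (−3° about tool z).

Run:
```python
from h import *
o=ctrl.get_obs(); print(o['position'],o['joint_velocities'].round(3),o['time_s'])
R=o['ee_rot']
print(R.T@(np.array([.5425,-.021,.16])-np.array([.4557,-.0547,.191])), R.T@(np.array([.5425,-.021,.16])-o['position']))
```

```text
[ 0.45541354 -0.05584436  0.19107726] [ 0.013  0.004  0.011 -0.004 -0.002 -0.    -0.002] 4.0
[ 0.09312358 -0.00101501  0.03094994] [ 0.09379438 -0.00198545  0.03102658]
```

Emit:
step_arm(
  moves=[
    [0,0,0,0.03,0,0,-0.5],
    [0,0,-3,0.06,0,0.01,-0.5],
    [0,0,-3,0.08,-0.001,0.02,-0.5],
    [0,0,-3,0.0935,-0.001,0.03,-0.5],
    [0,0,-3,0.0935,-0.001,0.03,-0.5],
    [0,0,-3,0.0935,-0.001,0.03,-0.5],
    [0,0,-3,0.0935,-0.001,0.03,-0.5],
  ],
)

```text
time_s: 4.7
position: [0.5423, -0.0224, 0.1615]
ee_rot: [[0.917, 0.399, -0.0], [0.399, -0.917, -0.001], [-0.0, 0.0, -1.0]]
force: [-0.8, 0.1, -1.4]
width: 0.292
```

Run:
```python
from meas import *
o=ctrl.get_obs(); print(o['position'],o['ee_rot'],o['force'],o['wrist_torque'],o['width'],o['time_s'])
im=snap('wrist','w5.png')
s=snap('scene'); cv2.imwrite('pics/s5.png',cv2.resize(s['pixels'][200:350,220:420],(800,600),interpolation=cv2.INTER_CUBIC)[:,:,::-1])
zt=o['position'][2]
P,xs,ys=pts(im);zd=zt-.0517+.048
k=near(P,o['position'],.06)&(abs(P[:,2]-zd)<.006)
Q=onplane(im,xs[k],ys[k],zd)[:,:2].astype(np.float32); print('gear',cv2.minEnclosingCircle(Q),np.median(P[k,2]))
k=near(P,(.543,-.021),.07)&(P[:,2]>.077)&(P[:,2]<.09)
Q=onplane(im,xs[k],ys[k],.083)[:,:2]; print('low visible',k.sum())
# algebraic circle on boundary: farthest points per angle
a=np.degrees(np.arctan2(Q[:,1]+.021,Q[:,0]-.543));B=[]
for t in range(-180,180,3):
    m=(a>=t)&(a<t+3)
    if m.sum()>3:
        d=np.hypot(Q[m,0]-.543,Q[m,1]+.021);i=d.argmax()
        if d[i]>.043:B.append(Q[m][i])
B=np.array(B);sol=np.linalg.lstsq(np.c_[2*B,np.ones(len(B))],(B**2).sum(1),rcond=None)[0];print(len(B),sol[:2],np.sqrt(sol[2]+sol[:2]@sol[:2]))
```

```text
[ 0.54227729 -0.02244296  0.16152478] [[ 9.16859906e-01  3.99209065e-01 -1.87302096e-04]
 [ 3.99208925e-01 -9.16859833e-01 -5.29291293e-04]
 [-3.83027651e-04  4.10513297e-04 -9.99999842e-01]] [-0.79544173  0.08915356 -1.39807719] [ 0.01796322 -0.04105889 -0.00108861] 0.29208162316659364 4.7
gear ((0.5427250862121582, -0.022181328386068344), 0.038342494517564774) 0.15699830919700375
low visible 4960
47 [ 0.54407936 -0.02070516] 0.04617927469873678
```

View pics/s5.png

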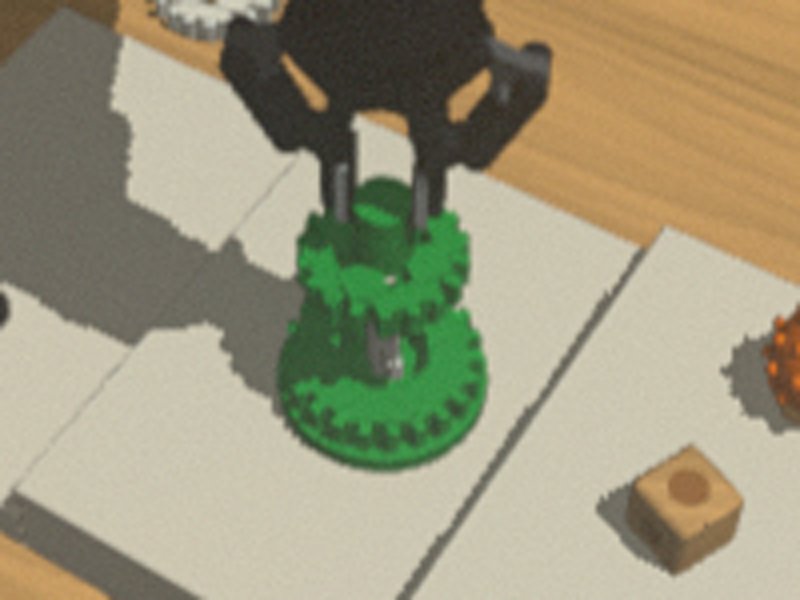

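View pics/w5.png

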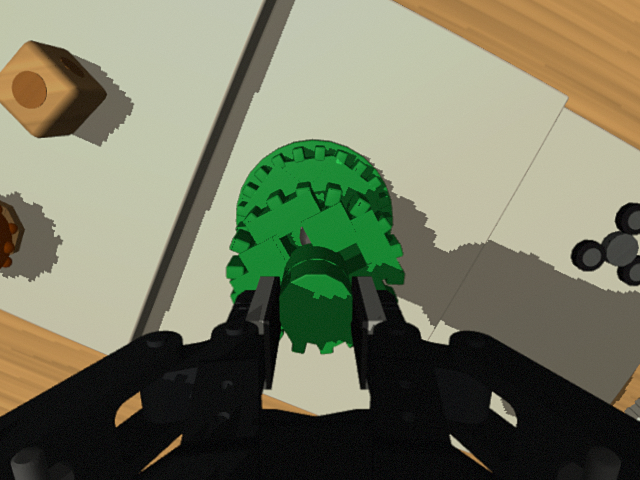

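The gear is over the spindle within about 1–1.5 mm in the wrist view, and its windows show the pin below. Lowering onto the spindle in steps, watching the force.

Emit:
step_arm(
  moves=[
    [0,0,0,0.0005,0,0.015,-0.5],
    [0,0,0,0.0005,0,0.025,-0.5],
    [0,0,0,0.0005,0,0.034,-0.5],
    [0,0,0,0.0005,0,0.038,-0.5],
    [0,0,0,0.0005,0,0.038,-0.5],
  ],
)

```text
time_s: 5.3
position: [0.5427, -0.0211, 0.1227]
ee_rot: [[0.916, 0.401, -0.001], [0.401, -0.916, 0.0], [-0.001, -0.0, -1.0]]
force: [0.3, -0.3, -0.8]
width: 0.298
```

Run:
```python
from meas import *
o=ctrl.get_obs(); print(o['position'],o['ee_rot'],o['force'],o['wrist_torque'],o['width'],o['time_s'])
```

```text
[ 0.54273505 -0.02111499  0.12270357] [[ 9.16249945e-01  4.00605349e-01 -1.17990828e-03]
 [ 4.00605655e-01 -9.16250571e-01  2.54237053e-05]
 [-1.07090676e-03 -4.95972399e-04 -9.99999304e-01]] [ 0.31921905 -0.26811902 -0.82240045] [0.04512046 0.04652676 0.01011261] 0.2976828616961037 5.3
```

Emit:
step_arm(
  moves=[
    [0,0,0,0,0,0.004,-0.5],
    [0,0,0,0,0,0.007,-0.5],
    [0,0,0,0,0,0.0095,-0.5],
    [0,0,0,0,0,0.0095,-0.5],
  ],
)

```text
time_s: 5.7
position: [0.543, -0.0211, 0.1135]
ee_rot: [[0.916, 0.401, -0.0], [0.401, -0.916, -0.0], [-0.0, -0.0, -1.0]]
force: [-0.1, -0.6, -1.3]
width: 0.298
```

There is no load 3 mm past the pin's top, so the pin appears to be in the slots already. Going on down.

Emit:
step_arm(
  moves=[
    [0,0,0,0,0,0.003,-0.5],
    [0,0,0,0,0,0.005,-0.5],
    [0,0,0,0,0,0.0075,-0.5],
    [0,0,0,0,0,0.0075,-0.5],
    [0,0,0,0,0,0.0075,-0.5],
  ],
)

```text
time_s: 6.2
position: [0.5432, -0.0211, 0.1062]
ee_rot: [[0.916, 0.401, -0.0], [0.401, -0.916, 0.0], [-0.0, -0.0, -1.0]]
force: [0.1, -0.7, -1.4]
width: 0.297
```

Run:
```python
from meas import *
o=ctrl.get_obs(); print(o['position'],o['force'],o['wrist_torque'],o['width'],o['time_s'])
im=snap('wrist','w6.png')
zt=o['position'][2]
P,xs,ys=pts(im);zd=zt-.0517+.048
k=near(P,o['position'],.06)
print(np.histogram(P[k,2],bins=np.arange(.05,.15,.005)))
k=near(P,o['position'],.036)&(abs(P[:,2]-zd)<.008)
print(zd,np.median(P[k,2]))
s=snap('scene'); cv2.imwrite('pics/s6.png',cv2.resize(s['pixels'][200:350,220:420],(800,600),interpolation=cv2.INTER_CUBIC)[:,:,::-1])
```

```text
[ 0.54316574 -0.02107123  0.10621668] [ 0.07838007 -0.69251559 -1.38552199] [0.01538999 0.00546688 0.04650706] 0.2973249948461416 6.2
(array([    0,     0,    41,  2733,   386,   447,  5221,   402,   578,
         819, 10171,   224,   242,   264,   296,   325,  3943,   561,
          12]), array([0.05 , 0.055, 0.06 , 0.065, 0.07 , 0.075, 0.08 , 0.085, 0.09 ,
       0.095, 0.1  , 0.105, 0.11 , 0.115, 0.12 , 0.125, 0.13 , 0.135,
       0.14 , 0.145]))
0.10251668306578496 0.10175583138471117
```

View pics/s6.png

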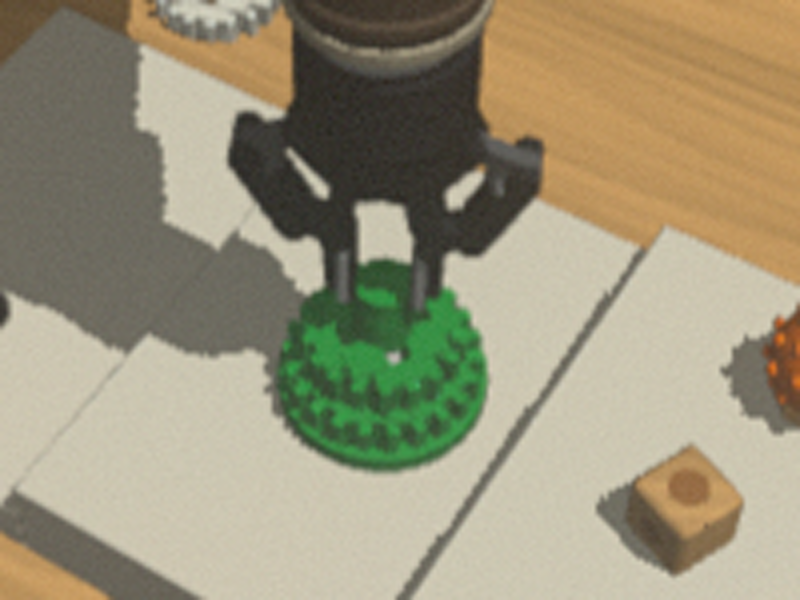

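The gear's disc top is at 0.1018 (home is 0.101) with no load, and a pin end shows in a window. I'll go 1 mm lower, check the force and release.

Emit:
step_arm(
  moves=[
    [0,0,0,0,0,0.001,-0.5],
    [0,0,0,0,0,0.001,-0.5],
    [0,0,0,0,0,0.001,-0.5],
  ],
)

```text
time_s: 6.6
position: [0.5432, -0.0211, 0.1053]
ee_rot: [[0.916, 0.401, -0.0], [0.401, -0.916, -0.0], [-0.0, 0.0, -1.0]]
force: [0.1, -0.5, -1.0]
width: 0.301
```

Emit:
step_arm(
  moves=[
    [0,0,0,0,0,0,-0.1],
    [0,0,0,0,0,0,0.2],
    [0,0,0,0,0,0,0.4],
    [0,0,0,0,0,0,0.4],
    [0,0,0,0,0,-0.01,0.4],
    [0,0,0,0,0,-0.03,0.4],
    [0,0,0,0,0,-0.06,0.4],
    [0,0,0,-0.02,0,-0.1,0.4],
    [0,0,0,-0.05,0,-0.12,0.4],
    [0,0,0,-0.05,0,-0.12,0.4],
  ],
)

```text
time_s: 7.6
position: [0.4967, -0.0427, 0.2292]
ee_rot: [[0.917, 0.399, 0.005], [0.399, -0.917, -0.002], [0.003, 0.004, -1.0]]
force: [1.4, 0.0, 0.6]
width: 0.698
```

Run:
```python
from meas import *
o=ctrl.get_obs(); print(o['position'],o['force'],o['width'],o['time_s'])
for n in('wrist','scene'):
    im=snap(n,n+'7.png'); P,xs,ys=pts(im)
    for nm,r,zl,zh,zp in(('knob',.06,.126,.15,.133),('disc',.039,.094,.118,.101),('low',.06,.077,.089,.083)):
        k=near(P,(.543,-.02),r)&(P[:,2]>zl)&(P[:,2]<zh)
        if k.sum()<20: print(nm,k.sum());continue
        Q=onplane(im,xs[k],ys[k],zp)[:,:2].astype(np.float32)
        A=np.c_[P[k,:2]-P[k,:2].mean(0),np.ones(k.sum())];f=np.linalg.lstsq(A,P[k,2],rcond=None)[0]
        print(n,nm,k.sum(),np.median(P[k,2]),cv2.minEnclosingCircle(Q),'tilt',f[:2].round(3))
s=im;cv2.imwrite('pics/s7.png',cv2.resize(s['pixels'][200:350,220:420],(800,600),interpolation=cv2.INTER_CUBIC)[:,:,::-1])
```

```text
[ 0.49671454 -0.04267973  0.22916496] [1.37697251 0.02649996 0.59224819] 0.6980485239323269 7.6
wrist knob 1630 0.13278801519771377 ((0.5426698327064514, -0.021317962557077408), 0.014013622887432575) tilt [-0.003 -0.002]
wrist disc 6555 0.10026425925195638 ((0.5426738262176514, -0.021309059113264084), 0.03834012150764465) tilt [ 0.001 -0.001]
wrist low 3195 0.08274364462563279 ((0.5437479019165039, -0.020928168669342995), 0.04699811339378357) tilt [-0.001 -0.001]
scene knob 156 0.1329586596259632 ((0.5445781946182251, -0.017933432012796402), 0.015903236344456673) tilt [ 0.019 -0.024]
scene disc 660 0.10033395096061198 ((0.5439584255218506, -0.01858360320329666), 0.03876661881804466) tilt [-0.004  0.009]
scene low 363 0.0827426246051208 ((0.5456464290618896, -0.018376436084508896), 0.04768669232726097) tilt [-0.014 -0.001]
```

View pics/wrist7.png

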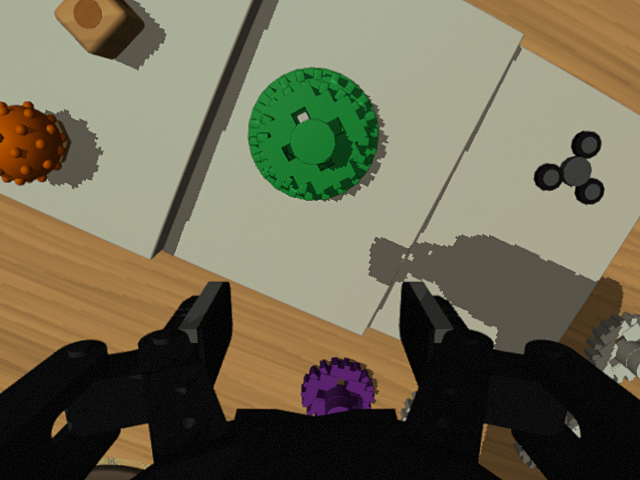

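View pics/s7.png

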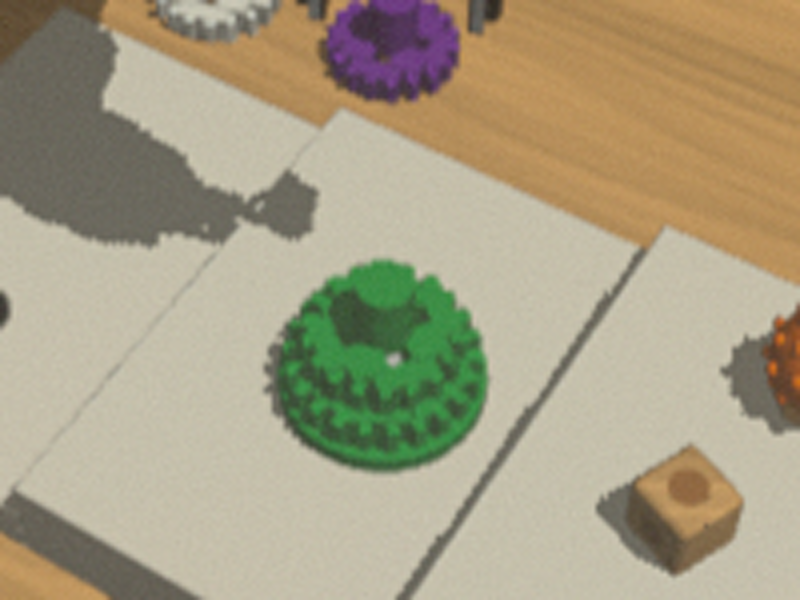

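The wrist view shows the gear home at (313,140), with the white pin in the window at (302,117). Knob top is 0.1328 (home 0.133), disc top 17.5 mm above the lower gear (18 expected), and the gear is level. Its axis is ~0.5 mm from the spindle. The other toys are in place and the gripper is clear.

```bash
python3 -c "
from plant import ctrl
o=ctrl.get_obs();print(o['time_s'],o['joint_velocities'].round(3));print(ctrl.job_done())"
```

```text
7.7 [-0.015  0.041 -0.004  0.     0.    -0.008 -0.006]
the job is handed in; nothing more can be done
None
```

The loose green gear is fully down on the puzzle's spindle with the cross pin in its slots. I let go of it and handed the job in at about 7.7 s.

I gripped the gear by its knob. While carrying it I measured its slots (about 48°) against the pin (about 50.5°) in the wrist view and turned it 3° to match. It slid straight down with no search turning. I saw no load on the spindle in the force readings between steps.

**Last checks**
- **Height:** the knob top was at 0.1328 m, against 0.133 m when home. The disc top was 17.5 mm above the lower gear, where 18 mm is expected, which is within depth noise.
- **Level:** the tilt was about 0.003 rad in the wrist view. The coarser scene camera gave 0.02–0.03 rad over the few pixels on the knob top.
- **Centring:** the gear's axis was about 0.5 mm from the spindle tip measured earlier. It was about 1.1 mm from the partly hidden lower gear in the wrist view.
- **Other toys:** the ball, cube and spinner looked undisturbed in the last views. I did not measure any of the toys again, and the bead was not in those views.

**Disagreement:** the scene camera put everything about 3–4 mm further in y than the top and wrist cameras. The shift was the same for the gear and the puzzle, so it did not change the distance between them.

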